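# Push the sand case under the sprung flap of its holder

### The arm

A 7-joint arm with a two-finger parallel gripper is mounted at the origin on a cart in front of the work surface, level with it; the furniture and walls round the work are solid. World frame = base frame: x ahead of the robot, y to its left, z up, the work surface at z = 0. Lengths are in m, angles in rad, forces in N, time in s.
With the tool pointing down it reaches from about 0.425 to 0.925 m from the base axis. Payload 6.8 kg.
Tool frame: the origin (TCP) lies midway between the tips of the shut fingers; the grasp point (between the pads) lies 19 mm behind it; z points along the fingers, y is the direction in which the jaws open and shut (so a half turn about z gives the same grasp; the last joint's range is limited). The gripper opens to 85 mm and grips with 20 to 120 N. Pads are 22 mm wide; open, the fingers measure 114 mm over their backs; the gripper's body (76 mm by 85 mm) begins 54 mm behind the grasp point. The pads swing forward as they close: fully open they stand 13 mm farther back than shut.
Start: joints at [1.034, 0.477, 0.022, 1.555, -0.011, 1.109, -0.083], TCP at [0.281, -0.614, 0.231] pointing down, gripper open.
Joint ranges: [-2.96, 2.96], [-0.34, 2.1], [-1.41, 1.46], [0.24, 2.44], [-1.37, 4.51], [0.17, 1.92], [-2.96, 2.96]. Speed limits (rad/s): [2.39, 2.39, 3.14, 3.14, 3.14, 3.14, 3.14].

### API

Orientations are given as a unit quaternion [w, x, y, z].
In Python, from station import * gives the robot as it stands. The module is installed in compiled form; this text tells all that it offers.
- The arm moves only by the tool jog_arm, never from a script. Its arguments are lists of equal length, an entry for each row: "dp": the shift along the tool's x, y, z in units of 25 mm (1.0 is 25 mm), a list of three; "angular": the turn, a rotation vector about the tool's x, y, z in units of 5 degrees (1.0 is 5 degrees), a list of three; "claw": the finger opening in mm, from 0 to 85.4. A call has exactly 5 rows; each row is the pose to reach, as a shift and turn from the pose commanded when the call began, along the tool's axes at that moment; what a row does not reach only later rows make up. A row lasts 1/10 s, in which the tool goes at most 50 mm and 8.59 degrees, less where a joint would pass 70% of its speed; a pose out of reach is approached as far as the arm can. A call with a gripper value outside its range is refused whole. The fingers move at their own pace and stop on an object; "grip_force" is the grip in N (left out, the last holds). Time passes only in rows, so rows that repeat a pose let the fingers close, or fill a call up. It gives the time, the measured TCP pose, the force and the opening at its end, in the units of the state.
- get_obs(): the state, without advancing time (a new reading comes with each control period).
- read_camera(name): name is "scene" or "side" or "wrist"; returns a dict with "pixels" (420x560x3 uint8, blue, green, red), "camera_matrix" (3x3 intrinsics, pixels), "k1" (the pictures are not rectified: a ray, as slopes to the right and down, at radius r is drawn at 1 + k1 r^2 times it, then the intrinsics apply), "rvec" (rotation vector, rad) and "tvec" (3), from world to camera coordinates, as OpenCV has them. Camera axes: x right, y down, z forward; pixel columns grow to the right and rows downward; lengths in m; the calibration is good to about 2 mm. A picture is of the moment at which its call begins. There is no depth.
- hand_in(): hands the job in, once; it reports no verdict.
The state is a dict: "t": time; "q": joint angles; "joint_vel": joint speeds; "joint_torque": joint torques, N m; "eef_pos": TCP position; "tool_rot": TCP orientation; "contact_force": force on the tool from outside, world axes, zero at the start; "torque": the same for the moment, N m; "gripper_width": opening from 0.0 (shut) to 1.0 (fully open).
Only numpy, scipy, OpenCV 4.12 (cv2) and the standard library are available. Lean on these libraries where they do the work, as an engineer would, in place of code of your own. Each camera call takes 0.05 s, during which the arm holds its last target.

### The job

Put away the clear sand case that stands on the runway of the wooden case holder: press the holder's long steel bar down with one fingertip to raise its spring-closed flap, keep it held open, and with the other fingertip push the case along the runway under the flap until it is fully home against the back stop. Then let the bar come up so that the flap shuts behind the case. Only push the case, never lift or tip it, and leave the other things on the table where they are.

Things in the scene. Friction and masses are not known exactly. Their poses are not given: they have to be found in the camera images.
- case_bay: Fixed wooden case holder, differently placed each time. Origin on the table top below the hinge line, level with the mouth. x points into the holder, y left, z up; all mm below are in this frame. Base board x -205..137, y -88..66, top z 8. Runway: channel y -76..-4 between strips up to z 20; inside the holder (x 10..125) walls up to z 38.
- home (a point): Where the case's centre must finish, in the holder: x 73, y -40, z 22. The case's far end then touches the back stop, whose face is at x 125, z 8..38, and its near end is at x 21. Axes as the holder.
- hinge (a point): A point on the flap's hinge line at the mouth (x 0, y 0, z 42 in the holder). The line runs along the holder's x, as a 6 mm rod, with bearings at x -203..-195 and 117..125, up to z 48; one finger goes on each side of it, e.g. tips about 50 mm apart, one near y 32, one near y -22.
- flap (a joint): Angle of the rocker, flap and press bar in one, about the hinge line (rad): 0 shut, 0.30 fully open against its stop; from 0.22 the lip clears the case. A spring shuts it when let go. Holding it open takes about 4 to 9 N on the bar at y 37. It opens when the bar, left of the hinge line, is pressed down.
- bar (a point): Front end of the press bar, middle of its top face; moves with the flap. A steel strip x -195..115, left of the hinge line. Shut, it leans, rising to the left from y 15, z 22 to y 60, z 36 (at y 37: z 28). Fully pressed it is level: y 8..56, top z 18. A fingertip at y 20..54 may press it anywhere along x and slide along it while holding it down.
- lip (a point): Bottom edge of the lip that blocks the mouth (flap shut: x 2, y -66, z 26); moves with the flap. Lip: x 0..5, y -74..-58. Cover plate, shut: z 40..44, x 55..115, y -81..0, and a tongue x 0..56, y -81..-56 above the lip. Fully open, its far edge is at z 68 (top z 60 at y -56): keep the parts of the hand below that clear of it.
- notch (a point): Centre of the finger cut-out in the cover's front left corner (holder x 28, y -27, z 42): x below 55, y -54..-5 is open upwards, so that a fingertip pushing the case can follow it into the mouth, up to x 40.
- case_center (a point): The clear closed sand case to put away: 104 long (108 over the lid's lip), 68 wide, 28 mm high, 0.1 kg. Point: its centre, 14 mm above its underside; x along its length. Starts lengthwise on the runway, at x -105..-68, y -40, z 22. Its flat near end is 52 mm from the centre; its wall is solid up to 18 mm. The strips guide it, so it may be pushed off its middle.
- case: The same case as case_center; origin at the centre of its underside.
- jar: Bystander: small glass jar with a cork, 44 mm across, 70 mm high; leave it alone. Origin at the centre of its underside.
- rock: Bystander: small brown rock, 30x60x24 mm; leave it alone. Origin at the centre of its underside.
- phone: Bystander: plain black phone lying flat, 142x68x8 mm; leave it alone. Origin at the centre of its underside.
- other_case: Bystander: second clear sand case, 108x68x28 mm, lying on the bare table away from the holder; leave it alone. Origin at the centre of its underside.
- magnifier: Bystander: magnifying glass with wooden handle, 52x133x12 mm; leave it alone. Origin at the centre of its underside.

How it is judged:
By the outcome, as a careful person would: the job done as asked, in the order asked, and still so for the second after the job is handed in, with the robot touching nothing.
It also fails if it takes over 40 s, if anything falls off the work surface, if the arm or the gripper's body presses on something with over 40 N, if the wrist force passes 120 N, or if a joint passes its speed limit or range.

## Working session

There is one attempt and no reset: what is moved stays moved. The work goes in short steps, Python scripts to look and compute and a tool call to move; the robot and the scene stay as the last step left them, time stands still between calls to the robot, and variables do not carry over. Pictures are saved under pics/ and viewed, and the job is handed in when it is done.

Besides the shell and the picture viewer there is one more tool, called after ">>>" in YAML: its name, and indented under it one key for each argument. jog_arm: Moves the arm, as the interface text tells. Its arguments: {"type":"object","properties":{"dp":{"type":"array","items":{"type":"array","items":{"type":"number"}}},"angular":{"type":"array","items":{"type":"array","items":{"type":"number"}}},"claw":{"type":"array","items":{"type":"number"}},"grip_force":{"type":"number"}},"required":["dp","angular","claw"]}

```bash
mkdir -p pics
python3 - <<'E'
from station import *
import cv2
print(get_obs())
for n in ["scene","side","wrist"]:
    d=read_camera(n); cv2.imwrite(f"pics/{n}0.png",d["pixels"])
    print(n,d["camera_matrix"],d["k1"],d["rvec"],d["tvec"])
print(get_obs()["t"])
E
```

```text
{'t': 0.0, 'q': array([ 1.0339146 ,  0.47780758,  0.02234913,  1.55643835, -0.01148708,
        1.10929796, -0.08307776]), 'joint_vel': array([ 2.29905243e-03,  3.58369565e-05,  6.70618859e-04,  1.18539619e-03,
       -1.34513447e-04, -3.71948679e-04,  4.95010554e-04]), 'joint_torque': array([ 2.27260530e-04, -5.96461308e+01,  1.60800051e+00, -2.81203580e+01,
        1.24869586e-02,  9.36207158e-03, -2.50470765e-05]), 'eef_pos': array([ 0.28037508, -0.61337206,  0.23032642]), 'tool_rot': array([-8.71371892e-04,  9.77101362e-01,  2.12772410e-01, -2.67264687e-04]), 'contact_force': array([-0.12427911, -0.65224145, -0.1523834 ]), 'torque': array([-0.04217704, -0.0680982 , -0.01976042]), 'gripper_width': 0.9988729033486243}
scene [[465.14353801   0.         285.40958835]
 [  0.         465.14353801 211.72763982]
 [  0.           0.           1.        ]] 0.032824935219585676 [ 1.08050243 -2.1084327   1.21912573] [0.28348125 0.28568277 0.6658381 ]
side [[540.74505802   0.         279.06840342]
 [  0.         540.74505802 205.47126288]
 [  0.           0.           1.        ]] -0.031508294717421684 [ 2.16125324 -0.11587473  0.07189788] [-0.56575631  0.05833347  1.21519848]
wrist [[289.36060818   0.         280.7417917 ]
 [  0.         289.36060818 203.52411169]
 [  0.           0.           1.        ]] -0.03858853286724148 [-2.41132166  1.54933642  0.24829417] [-0.67384159 -0.03923476  0.38183145]
0.15
```

View pics/scene0.png

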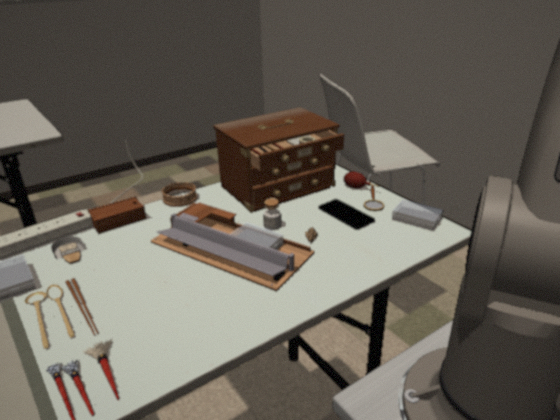

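View pics/side0.png

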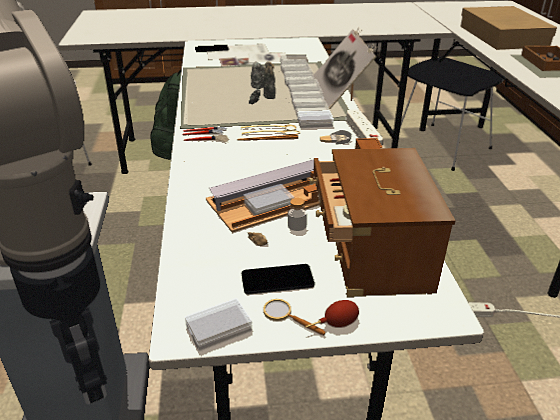

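View pics/wrist0.png

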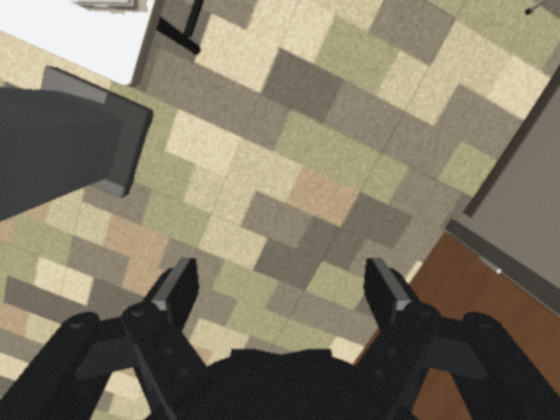

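The scene view shows the holder at about (235,245) with the bar facing the camera. In the side view it's at about (265,195), with the case at (270,200) and the jar at (297,218). I'll zoom in on both.

```bash
cat > h.py <<'E'
from station import *
import cv2, numpy as np
from scipy.spatial.transform import Rotation as R
def cam(n,save=None):
    d=read_camera(n)
    if save: cv2.imwrite(save,d["pixels"])
    return d
def dist(d): return np.array([d["k1"],0,0,0,0.])
def proj(d,P):
    p,_=cv2.projectPoints(np.asarray(P,float).reshape(-1,1,3),np.array(d["rvec"]),np.array(d["tvec"]),d["camera_matrix"],dist(d)); return p.reshape(-1,2)
def ray(d,uv):
    n=cv2.undistortPoints(np.array(uv,float).reshape(-1,1,2),d["camera_matrix"],dist(d)).reshape(-1,2)
    Rm=cv2.Rodrigues(np.array(d["rvec"],float))[0]
    c=-Rm.T@np.array(d["tvec"],float).reshape(3)
    v=(Rm.T@np.c_[n,np.ones(len(n))].T).T
    return c,v
def onplane(d,uv,z):
    c,v=ray(d,uv); z=np.asarray(z,float)*np.ones(len(v)); return c+v*((z-c[2])/v[:,2])[:,None]
def crop(d,x0,y0,x1,y1,s,f):
    cv2.imwrite(f,cv2.resize(d["pixels"][y0:y1,x0:x1],None,fx=s,fy=s,interpolation=cv2.INTER_CUBIC))
E
python3 - <<'E'
from h import *
a=cam("scene");b=cam("side")
import pickle;pickle.dump((a,b),open("ab.pkl","wb"))
crop(a,140,190,330,300,4,"pics/sc1.png");crop(b,195,145,335,255,5,"pics/si1.png")
for d in(a,b): print(ray(d,[[280,200]])[0])
E
```

```text
[-0.19840137  0.47854994  0.58046833]
[ 0.44882819 -1.03144061  0.73135071]
```

View pics/sc1.png

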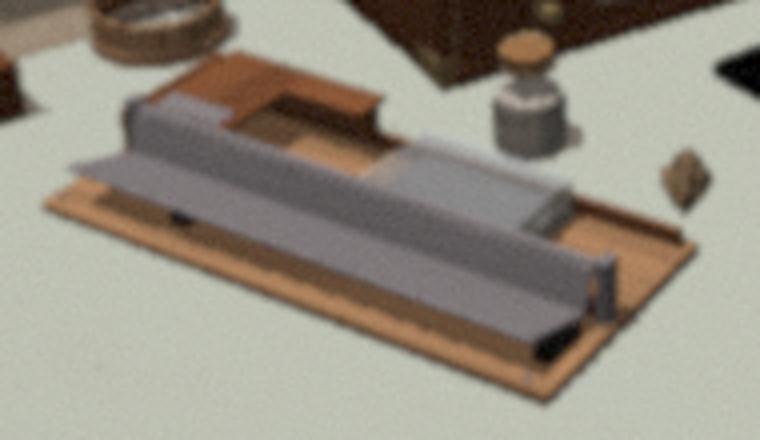

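View pics/si1.png

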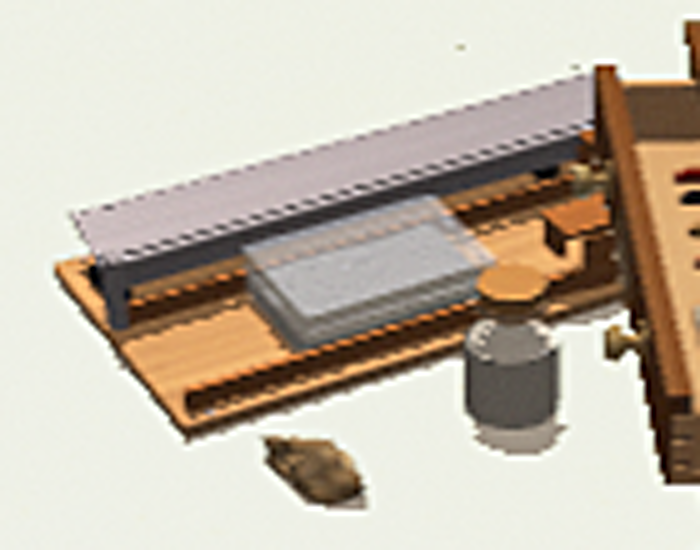

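Run:
```python
from h import *
import pickle;a,b=pickle.load(open("ab.pkl","rb"))
S=lambda p:[140+p[0]/4,190+p[1]/4]
T=lambda p:[195+p[0]/5,145+p[1]/5]
A=onplane(a,[S((548,394)),S((697,246)),S((45,203))],.008)
B=onplane(b,[T((57,262)),T((187,432))],.008)
print(A,B)
# fit: corners in bay frame
loc=np.array([[-205,66],[-205,-88],[137,66],[-205,66],[-205,-88]])/1e3
W=np.r_[A,B][:,:2]
lc=loc-loc.mean(0);wc=W-W.mean(0)
H=lc.T@wc;th=np.arctan2(H[0,1]-H[1,0],H[0,0]+H[1,1])
Rm=np.array([[np.cos(th),-np.sin(th)],[np.sin(th),np.cos(th)]])
t=W.mean(0)-Rm@loc.mean(0)
print(th,np.degrees(th),t,(W-(loc@Rm.T+t))*1e3)
np.save("bay.npy",[*t,th])
def bw(p):
    p=np.atleast_2d(p)/1e3; return np.c_[p[:,:2]@Rm.T+t,p[:,2]]
pts=[[-205,66,8],[-205,-88,8],[137,66,8],[137,-88,8],[-199,0,48],[121,0,48],[-195,15,22],[-195,60,36],[115,60,36],[115,15,22],[125,-76,38],[10,-76,38],[125,-4,38]]
for d,n,x0,y0,x1,y1,s in((a,"sc2",140,190,330,300,4),(b,"si2",195,145,335,255,5)):
    im=cv2.resize(d["pixels"][y0:y1,x0:x1],None,fx=s,fy=s,interpolation=cv2.INTER_CUBIC)
    for p in proj(d,bw(pts)): cv2.circle(im,tuple(int(v) for v in (p-[x0,y0])*s),4,(0,0,255),1)
    cv2.imwrite(f"pics/{n}.png",im)
```

```text
[[ 0.39454485  0.08782608  0.008     ]
 [ 0.45064976 -0.04833672  0.008     ]
 [ 0.70276704  0.2210021   0.008     ]] [[ 0.40021138  0.08833448  0.008     ]
 [ 0.45794149 -0.05718824  0.008     ]]
0.4064667302058048 23.28882815327531 [0.60843282 0.10829309] [[ 0.50351993 -0.03944415]
 [-4.27799515  5.25037188]
 [-5.40931589 -2.07873841]
 [ 6.17005794  0.46895809]
 [ 3.01373317 -3.60114742]]
```

View pics/sc2.png

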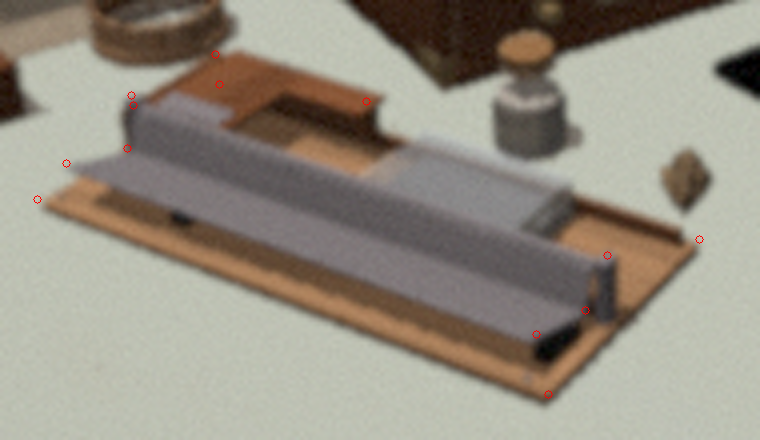

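View pics/si2.png

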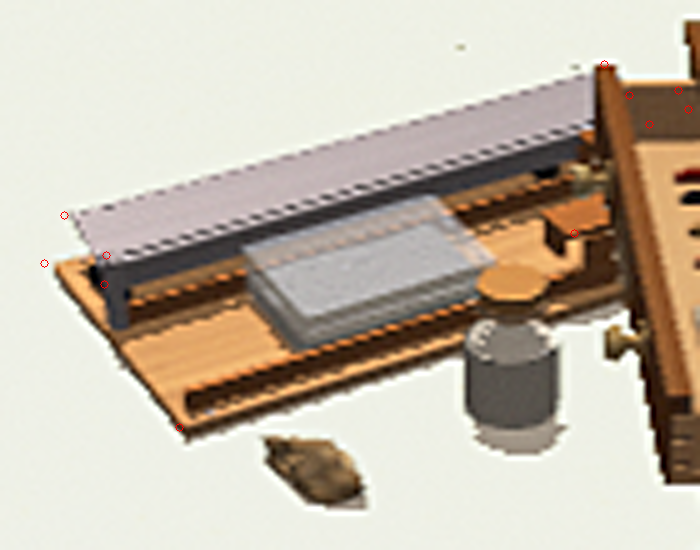

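```bash
cat > fit.py <<'E'
from h import *
from scipy.optimize import least_squares
def bw(p,q):
    p=np.atleast_2d(np.asarray(p,float))/1e3; c,s=np.cos(q[2]),np.sin(q[2]); return np.c_[p[:,:2]@np.array([[c,s],[-s,c]])+q[:2],p[:,2]]
def wb(P,q):
    P=np.atleast_2d(P); c,s=np.cos(q[2]),np.sin(q[2]); return np.c_[(P[:,:2]-q[:2])@np.array([[c,-s],[s,c]]),P[:,2]]*1e3
def fit(sets,q0):
    f=lambda q:np.concatenate([(proj(d,bw(l,q))-np.array(u)).ravel()*w for d,l,u,w in sets])
    r=least_squares(f,q0,loss="soft_l1"); return r.x,r.fun.reshape(-1,2)
E
python3 - <<'E'
from fit import *
import pickle;a,b=pickle.load(open("ab.pkl","rb"))
q0=np.load("bay.npy")
sa=[((-205,66,8),(548,394)),((-205,-88,8),(697,246)),((137,66,8),(45,203)),((-195,60,36),(538,337)),((115,60,36),(72,168)),((115,-81,44),(235,52)),((0,-81,44),(382,97))]
sb=[((-205,66,8),(57,262)),((-205,-88,8),(187,432)),((-195,60,36),(72,215)),((-195,15,22),(110,285))][:3]
q,r=fit([(a,[x for x,_ in sa],[[140+u/4,190+v/4] for _,(u,v) in sa],1),(b,[x for x,_ in sb],[[195+u/5,145+v/5] for _,(u,v) in sb],1)],q0)
print(q,np.degrees(q[2]));print(r.round(1));np.save("bay.npy",q)
# case near/right top corners from side (crop): lid front-top etc.
T=lambda p:[195+p[0]/5,145+p[1]/5]
P=onplane(b,[T((242,252)),T((300,320)),T((432,197)),T((493,262))],[.036])
print(wb(P,q).round(0))
S=lambda p:[140+p[0]/4,190+p[1]/4]
print(wb(onplane(a,[S((575,183)),S((430,135)),S((525,228))],.036),q).round(0))
print("jar",wb(onplane(b,[T((512,445))],0),q),"rock",wb(onplane(b,[T((320,485))],.0),q))
# drawer front bottom point nearest
print("drawer",onplane(b,[T((605,70)),T((670,480))],[.08]))
o=get_obs();print(o["eef_pos"],bw([[-180,5,0],[-105,5,0],[0,5,0]],q))
E
```

```text
[0.60894645 0.10800985 0.40750551] 23.34834609909986
[[ 0.2 -0.1]
 [ 0.6 -1.9]
 [-1.8 -0.9]
 [-0.4 -0.7]
 [-1.3 -1.2]
 [-0.6 -1.4]
 [ 0.6 -1. ]
 [-2.3  0.3]
 [-1.1 -0.8]
 [-1.3  0.1]]
[[-135.  -10.   36.]
 [-137.  -74.   36.]
 [ -32.  -11.   36.]
 [ -36.  -76.   36.]]
[[-140.  -64.   36.]
 [ -43.  -66.   36.]
 [-141.  -14.   36.]]
jar [[ -76.53829137 -161.82871677    0.        ]] rock [[-165.5531203  -145.64269169    0.        ]]
drawer [[ 0.67459222  0.12478566  0.08      ]
 [ 0.64468992 -0.20494588  0.08      ]]
[ 0.28053529 -0.61366684  0.23082427] [[0.44170464 0.04126275 0.        ]
 [0.51056306 0.07098677 0.        ]
 [0.60696485 0.11260041 0.        ]]
```

Run:
```python
from fit import *
import pickle;a,b=pickle.load(open("ab.pkl","rb"))
crop(a,200,90,400,240,4,"pics/sc3.png")
q=np.load("bay.npy")
w=read_camera("wrist");o=get_obs()
c,v=ray(w,[[280,203]]);Rt=R.from_quat(np.roll(o["tool_rot"],-1)).as_matrix()
print("cam in tool",Rt.T@(c-o["eef_pos"]),Rt.T@v[0],Rt)
P=onplane(a,[[251.5,212],[333,186]],0);print(P,wb(P,q))
```

```text
cam in tool [ 0.08103238 -0.00039323 -0.14374914] [-0.30878078 -0.00252801  0.95113505] [[ 9.09464017e-01  4.15782518e-01 -3.14867555e-04]
 [ 4.15782634e-01 -9.09463843e-01  5.64754752e-04]
 [-5.15455038e-05 -6.44540587e-04 -9.99999791e-01]]
[[ 0.69218051 -0.03742067  0.        ]
 [ 0.68175308 -0.29831412  0.        ]] [[  18.78113503 -166.5088961     0.        ]
 [ -94.18979259 -401.90577505    0.        ]]
```

View pics/sc3.png

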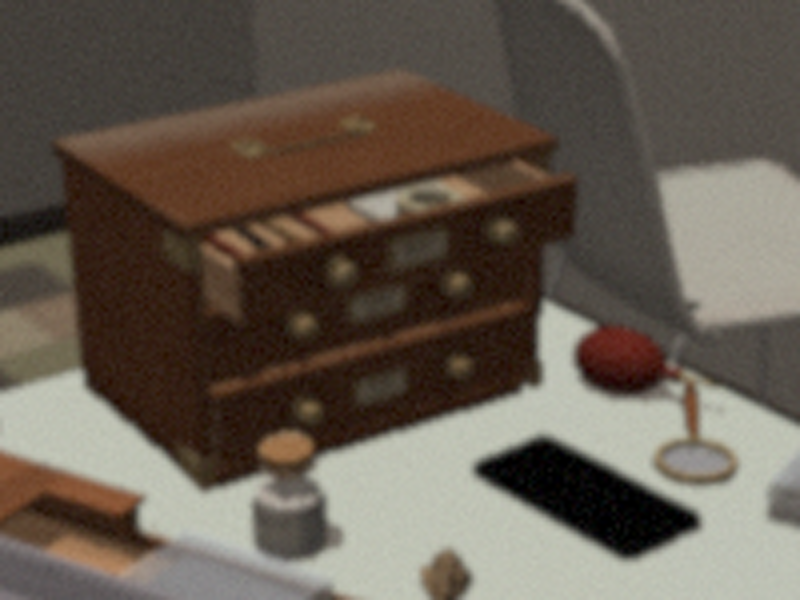

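```bash
cat > go.py <<'E'
from fit import *
import sys
q=np.load("bay.npy");o=get_obs()
Rt=R.from_quat(np.roll(o["tool_rot"],-1))
b=wb(o["eef_pos"],q)[0]
c,s=np.cos(q[2]),np.sin(q[2])
Rd=R.from_matrix(np.array([[c,s,0],[s,-c,0],[0,0,-1]]))
print("t",round(o["t"],2),"bay tcp",b.round(1),"F",o["contact_force"].round(1),"w",round(o["gripper_width"],3),"yawerr units",(np.degrees((Rt.inv()*Rd).as_rotvec())/5).round(3))
f=Rt.inv().apply(Rd.apply(Rt.as_matrix()@np.zeros(3)))
F=o["contact_force"];print("F bay",[round(F[0]*c+F[1]*s,1),round(-F[0]*s+F[1]*c,1),round(F[2],1)])
if len(sys.argv)>3:
    tgt=np.array([float(v) for v in sys.argv[1:4]])
    print("dp",(Rt.inv().apply(bw(tgt,q)[0]-o["eef_pos"])/.025).round(2))
E
python3 go.py -165 5 200
```

```text
t 0.3 bay tcp [-587.5 -532.5  231. ] F [ 0.8  0.8 -0.5] w 1.001 yawerr units [-0.007  0.001  0.244]
F bay [np.float64(1.0), np.float64(0.4), np.float64(-0.5)]
dp [ 17.36 -21.13   1.25]
```

>>> jog_arm:
  dp:
    - [1.2,-1.4,0]
    - [2.4,-2.8,0]
    - [3.6,-4.2,0]
    - [4.7,-5.7,0]
    - [5.8,-7.0,0]
  angular:
    - [0,0,0]
    - [0,0,0]
    - [0,0,0.1]
    - [0,0,0.2]
    - [0,0,0.24]
  claw: [40,40,40,40,40]
  grip_force: 40

```text
t: 0.8
eef_pos: [0.3399, -0.3923, 0.2314]
tool_rot: [-0.0, 0.979, 0.203, 0.0]
contact_force: [0.9, -1.0, 0.4]
gripper_width: 0.469
```

```bash
python3 go.py -165 5 200
```

```text
t 0.8 bay tcp [-445.3 -352.7  231.4] F [ 0.9 -1.   0.4] w 0.469 yawerr units [-0.    -0.     0.004]
F bay [np.float64(0.5), np.float64(-1.2), np.float64(0.4)]
dp [ 11.22 -14.3    1.26]
```

>>> jog_arm:
  dp:
    - [1.2,-1.5,0.1]
    - [2.4,-3.0,0.3]
    - [3.6,-4.5,0.5]
    - [4.8,-6.0,0.6]
    - [6.0,-7.5,0.8]
  angular:
    - [0,0,0]
    - [0,0,0]
    - [0,0,0]
    - [0,0,0]
    - [0,0,0]
  claw: [40,40,40,40,40]

```text
t: 1.3
eef_pos: [0.4035, -0.1611, 0.2117]
tool_rot: [0.0, 0.979, 0.202, 0.001]
contact_force: [1.3, -0.3, -0.3]
gripper_width: 0.47
```

```bash
python3 go.py -165 5 200
```

```text
t 1.3 bay tcp [-295.3 -165.7  211.7] F [ 1.3 -0.3 -0.3] w 0.47 yawerr units [ 0.013 -0.012  0.   ]
F bay [np.float64(1.1), np.float64(-0.8), np.float64(-0.3)]
dp [ 5.21 -6.83  0.47]
```

>>> jog_arm:
  dp:
    - [1.3,-1.5,0.1]
    - [2.6,-3.0,0.2]
    - [3.6,-4.5,0.4]
    - [4.6,-6.0,0.5]
    - [5.2,-6.8,0.5]
  angular:
    - [0,0,0]
    - [0,0,0]
    - [0,0,0]
    - [0,0,0]
    - [0,0,0]
  claw: [40,40,40,40,40]

```text
t: 1.8
eef_pos: [0.4551, 0.0487, 0.1989]
tool_rot: [-0.001, 0.979, 0.205, 0.0]
contact_force: [-0.6, -0.8, -0.1]
gripper_width: 0.47
```

```bash
python3 go.py -165 5 200
python3 - <<'E'
from h import *
cam("wrist","pics/w1.png");cam("side","pics/s1.png")
E
```

```text
t 1.8 bay tcp [-164.8    6.6  198.9] F [-0.6 -0.8 -0.1] w 0.47 yawerr units [-0.01  -0.01   0.051]
F bay [np.float64(-0.9), np.float64(-0.5), np.float64(-0.1)]
dp [-0.01  0.06 -0.05]
```

View pics/w1.png

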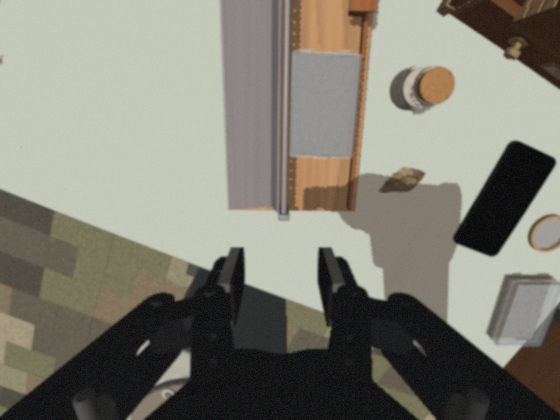

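The hinge line runs vertically at column 284. The bar's front-left corner is at (228,209), the board's right corner at (355,211), and the case's near edge at row 157.

Run:
```python
from fit import *
w=cam("wrist");q=np.load("bay.npy")
crop(w,200,0,400,230,3.4,"pics/w2.png")
P=onplane(w,[[228,209],[283,219],[355,211],[290,156],[355,158],[296,53],[361,53],[284,0]],[.036,.048,.008,.036,.036,.036,.036,.045])
print(wb(P,q).round(1))
```

```text
[[-189.9   66.2   36. ]
 [-196.9    4.4   48. ]
 [-201.2  -84.5    8. ]
 [-130.    -2.5   36. ]
 [-131.5  -71.8   36. ]
 [ -30.4   -6.7   36. ]
 [ -29.6  -69.6   36. ]
 [  11.7    5.3   45. ]]
```

View pics/w2.png

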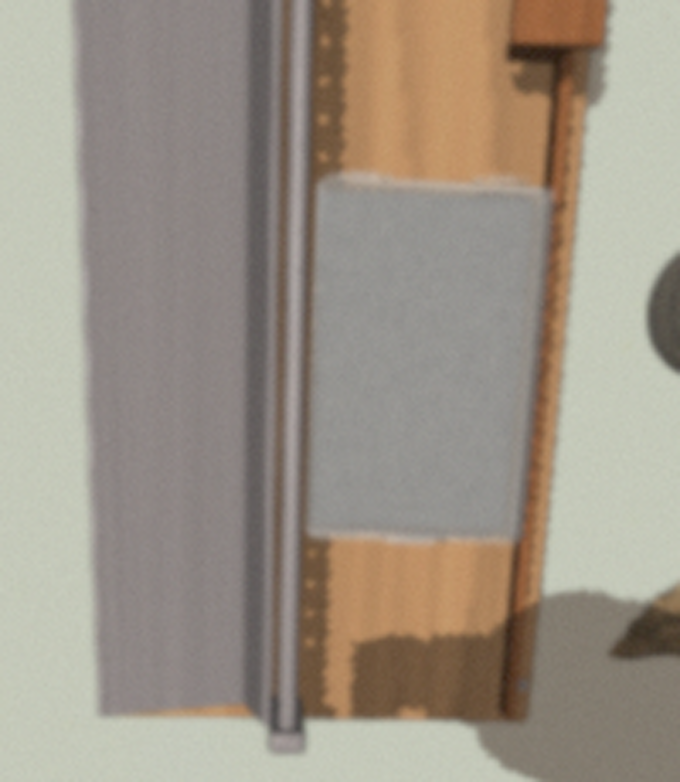

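```bash
python3 - <<'E'
from fit import *
import pickle;a,b=pickle.load(open("ab.pkl","rb"))
w=cam("wrist")
q0=np.load("bay.npy")
sa=[((-205,66,8),(548,394)),((-205,-88,8),(697,246)),((137,66,8),(45,203)),((-195,60,36),(538,337)),((115,60,36),(72,168)),((115,-81,44),(235,52)),((0,-81,44),(382,97))]
sb=[((-205,66,8),(57,262)),((-205,-88,8),(187,432)),((-195,60,36),(72,215))]
sw=[((-195,60,36),(100,714)),((-205,-88,8),(528,716)),((0,-81,44),(605,47)),((0,-56,44),(512,45)),((-203,0,48),(285,745))]
W=(w,[x for x,_ in sw],[[200+u/3.4,v/3.4] for _,(u,v) in sw],1)
A=(a,[x for x,_ in sa],[[140+u/4,190+v/4] for _,(u,v) in sa],1);B=(b,[x for x,_ in sb],[[195+u/5,145+v/5] for _,(u,v) in sb],1)
for s in ([W],[A,B,W],[B,W]):
    q,r=fit(s,q0);print(q,np.degrees(q[2]));print(r.round(1).tolist())
    if len(s)==1: np.save("bay.npy",q)
q=np.load("bay.npy")
print(wb(onplane(w,[[290,158],[353,159],[294,54],[361,56]],.036),q).round(1))
E
python3 go.py -165 5 200
```

```text
[0.61149434 0.10675067 0.38969254] 22.327737697794873
[[0.9, -0.4], [-0.6, 1.6], [-0.1, -0.3], [0.1, -0.8], [-0.2, 2.1]]
[0.61096023 0.10692286 0.39448088] 22.602089696127265
[[-1.1, -0.2], [0.3, -1.8], [-1.3, -1.9], [-1.5, -0.9], [-1.0, -2.2], [0.2, -2.0], [1.0, -1.4], [-1.6, -0.1], [-1.2, -1.0], [-0.6, -0.3], [1.5, 0.2], [-0.1, 1.6], [-0.5, -0.3], [-0.4, -0.7], [0.4, 2.5]]
[0.61169225 0.10676975 0.39072812] 22.38707219925657
[[-1.3, -0.2], [-1.1, -1.1], [-0.3, -0.4], [1.2, -0.5], [-0.4, 1.4], [0.0, -0.7], [0.1, -1.1], [0.1, 2.0]]
[[-135.5   -5.2   36. ]
 [-135.   -72.4   36. ]
 [ -34.9   -6.    36. ]
 [ -34.8  -70.9   36. ]]
t 2.0 bay tcp [-168.4    2.1  198.8] F [0.3 0.8 0. ] w 0.466 yawerr units [0.003 0.004 0.221]
F bay [np.float64(0.6), np.float64(0.6), np.float64(0.0)]
dp [ 0.14 -0.11 -0.05]
```

>>> jog_arm:
  dp:
    - [0.1,-0.1,1.0]
    - [0.1,-0.1,2.4]
    - [0.1,-0.1,3.8]
    - [0.1,-0.1,5.0]
    - [0.1,-0.1,5.2]
  angular:
    - [0,0,0.2]
    - [0,0,0.2]
    - [0,0,0.2]
    - [0,0,0.2]
    - [0,0,0.2]
  claw: [40,40,40,40,40]

```text
t: 2.5
eef_pos: [0.4538, 0.0457, 0.0661]
tool_rot: [0.0, 0.981, 0.193, -0.003]
contact_force: [-0.0, -1.2, 0.4]
gripper_width: 0.47
```

```bash
python3 go.py -165 5 45
python3 - <<'E'
from h import *
cam("wrist","pics/w3.png");d=cam("side","pics/s3.png");crop(d,150,90,350,240,4,"pics/s3c.png")
E
```

```text
t 2.5 bay tcp [-169.1    3.4   66.1] F [-0.  -1.2  0.4] w 0.47 yawerr units [-0.008  0.071 -0.02 ]
F bay [np.float64(-0.5), np.float64(-1.1), np.float64(0.4)]
dp [ 0.17 -0.06  0.84]
```

View pics/w3.png

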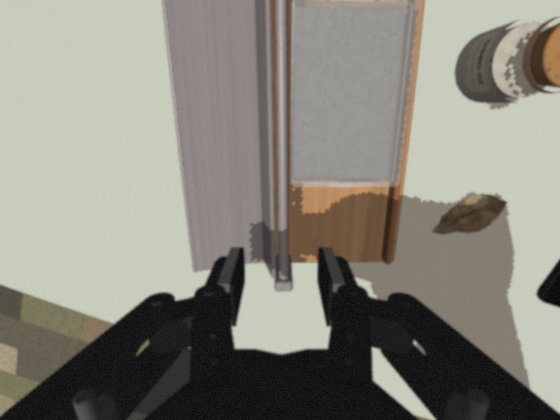

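View pics/s3c.png

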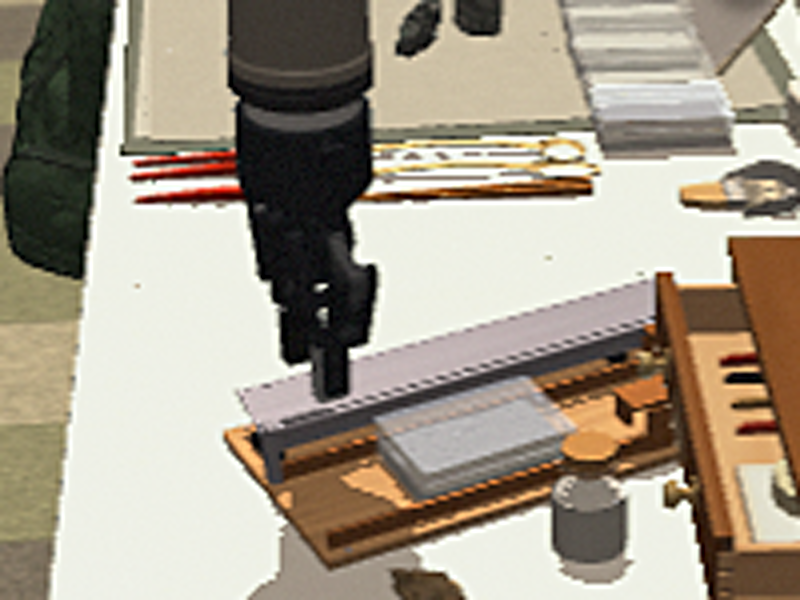

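>>> jog_arm:
  dp:
    - [0,-0.1,0.3]
    - [0.1,-0.1,0.6]
    - [0.1,-0.1,0.8]
    - [0.1,-0.1,1.0]
    - [0.1,-0.1,1.0]
  angular:
    - [0,0,0]
    - [0,0,0]
    - [0,0,0]
    - [0,0,0]
    - [0,0,0]
  claw: [40,40,40,40,40]

```text
t: 3.1
eef_pos: [0.4573, 0.0513, 0.0433]
tool_rot: [0.0, 0.981, 0.194, -0.0]
contact_force: [-0.8, 0.5, 0.9]
gripper_width: 0.47
```

```bash
python3 go.py -165 5 30
python3 - <<'E'
from fit import *
w=cam("wrist","pics/w4.png");d=cam("side","pics/s4.png");crop(d,190,140,330,245,5.7,"pics/s4c.png")
E
```

```text
t 3.1 bay tcp [-163.7    7.2   43.3] F [-0.8  0.5  0.9] w 0.47 yawerr units [-0.001  0.01   0.01 ]
F bay [np.float64(-0.5), np.float64(0.8), np.float64(0.9)]
dp [-0.05  0.09  0.53]
```

View pics/w4.png

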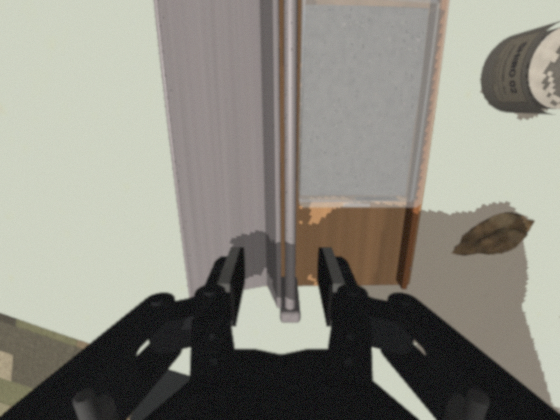

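View pics/s4c.png

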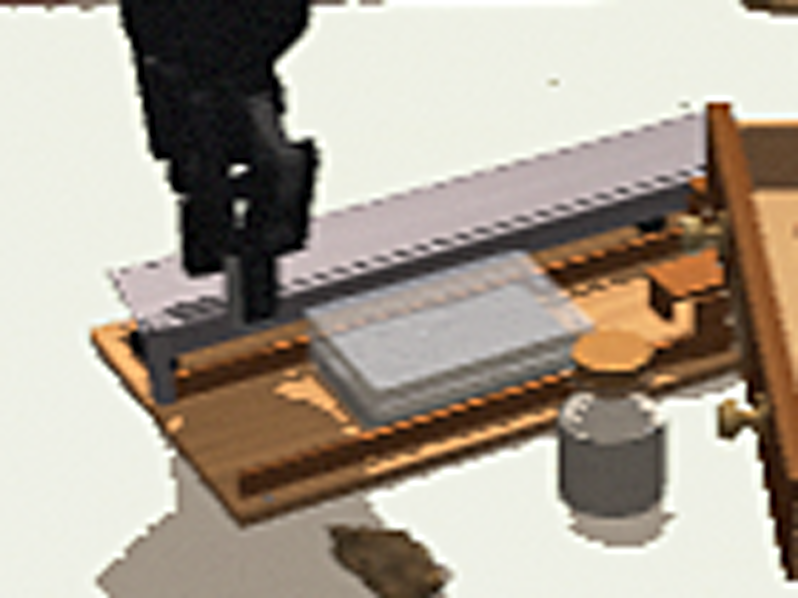

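>>> jog_arm:
  dp:
    - [0,0.05,0.1]
    - [0,0.05,0.2]
    - [0,0.05,0.3]
    - [0,0.05,0.4]
    - [0,0.05,0.5]
  angular:
    - [0,0,0]
    - [0,0,0]
    - [0,0,0]
    - [0,0,0]
    - [0,0,0]
  claw: [40,40,40,40,40]

```text
t: 3.7
eef_pos: [0.4581, 0.0502, 0.031]
tool_rot: [-0.0, 0.981, 0.194, -0.0]
contact_force: [-0.3, 0.4, -0.4]
gripper_width: 0.468
```

>>> jog_arm:
  dp:
    - [0,0,0.05]
    - [0,0,0.1]
    - [0,0,0.15]
    - [0,0,0.2]
    - [0,0,0.2]
  angular:
    - [0,0,0]
    - [0,0,0]
    - [0,0,0]
    - [0,0,0]
    - [0,0,0]
  claw: [40,40,40,40,40]

```text
t: 4.2
eef_pos: [0.4581, 0.0502, 0.0262]
tool_rot: [0.0, 0.981, 0.194, -0.0]
contact_force: [0.6, 0.1, 0.4]
gripper_width: 0.467
```

```bash
python3 go.py -165 5 20
```

```text
t 4.2 bay tcp [-163.4    5.9   26.2] F [0.6 0.1 0.4] w 0.467 yawerr units [-0.     0.002  0.009]
F bay [np.float64(0.6), np.float64(-0.1), np.float64(0.4)]
dp [-0.06  0.04  0.25]
```

>>> jog_arm:
  dp:
    - [0,0,0.05]
    - [0,0,0.1]
    - [0,0,0.15]
    - [0,0,0.2]
    - [0,0,0.25]
  angular:
    - [0,0,0]
    - [0,0,0]
    - [0,0,0]
    - [0,0,0]
    - [0,0,0]
  claw: [40,40,40,40,40]

```text
t: 4.7
eef_pos: [0.4591, 0.0486, 0.0206]
tool_rot: [0.001, 0.981, 0.193, 0.0]
contact_force: [1.7, -6.8, 11.0]
gripper_width: 0.47
```

```bash
python3 go.py -165 5 18
```

```text
t 4.7 bay tcp [-163.1    4.1   20.6] F [ 1.7 -6.8 11. ] w 0.47 yawerr units [ 0.025 -0.005 -0.007]
F bay [np.float64(-1.0), np.float64(-6.9), np.float64(11.0)]
dp [-0.08 -0.03  0.1 ]
```

>>> jog_arm:
  dp:
    - [0,0,0.05]
    - [0,0,0.1]
    - [0,0,0.15]
    - [0,0,0.15]
    - [0,0,0.15]
  angular:
    - [0,0,0]
    - [0,0,0]
    - [0,0,0]
    - [0,0,0]
    - [0,0,0]
  claw: [40,40,40,40,40]

```text
t: 5.2
eef_pos: [0.4599, 0.0466, 0.0176]
tool_rot: [0.002, 0.981, 0.192, 0.001]
contact_force: [-0.3, -10.7, 17.4]
gripper_width: 0.471
```

```bash
python3 go.py -165 5 18;python3 - <<'E'
from fit import *
w=cam("wrist","pics/w5.png");d=cam("side","pics/s5.png");crop(d,190,140,330,245,5.7,"pics/s5c.png")
w=cam("scene");crop(w,140,150,340,300,4,"pics/c5c.png")
E
```

```text
t 5.2 bay tcp [-163.1    2.    17.6] F [ -0.3 -10.7  17.4] w 0.471 yawerr units [ 0.053 -0.006 -0.031]
F bay [np.float64(-4.3), np.float64(-9.8), np.float64(17.4)]
dp [-0.08 -0.12 -0.02]
```

View pics/w5.png

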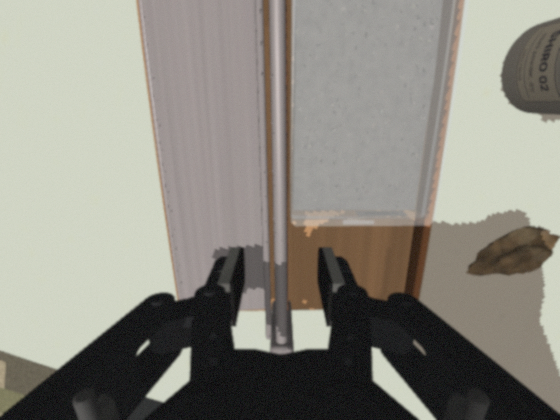

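View pics/s5c.png

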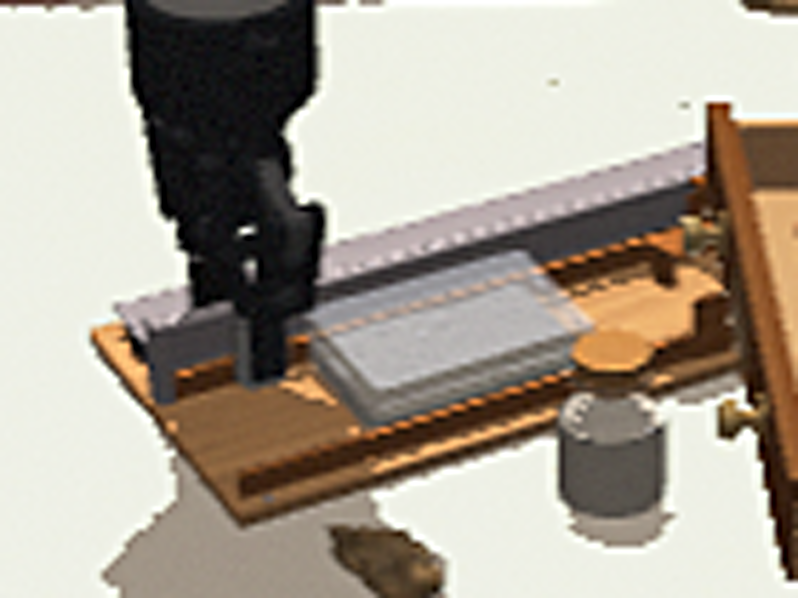

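View pics/c5c.png

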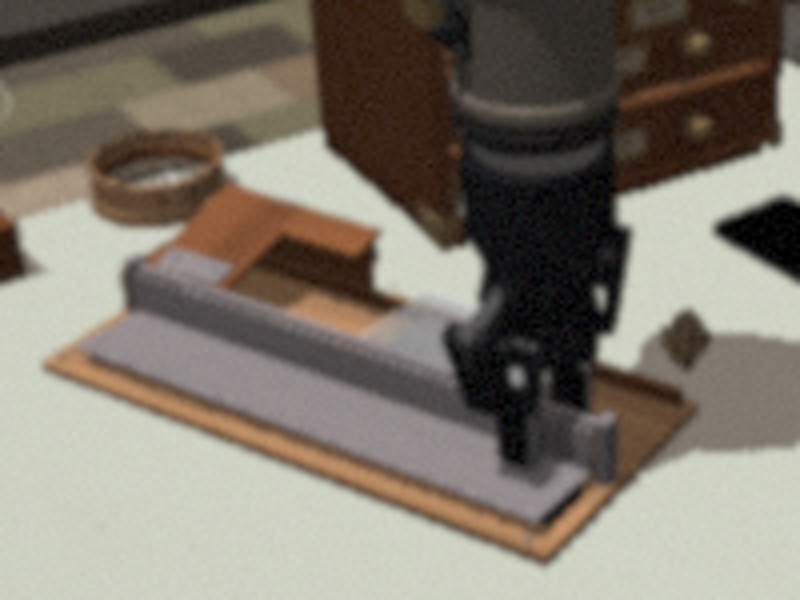

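Run:
```python
from fit import *
import pickle;a,b=pickle.load(open("ab.pkl","rb"))
q=np.load("bay.npy")
def pt(x,y,z,t):
    c,s=np.cos(t),np.sin(t);z-=42
    return [x,y*c+z*s, -y*s+z*c+42]
for t in (0,.1,.2,.25,.3):
    print(t,proj(b,bw([pt(-195,60,36,t),],q)).round(1).tolist(),proj(a,bw([pt(-195,60,36,t),pt(115,60,36,t),pt(0,-81,44,t)],q)).round(1).tolist())
print("obs before side (209.4,188) scene (274.5,274.2),(158,232),(235.5,214.2)")
print("obs now side (210.5,194) scene (275.5,280),(161,238),(234.5,207.5)")
```

```text
0 [[209.0, 187.6]] [[272.5, 273.4], [157.1, 229.5], [236.5, 212.8]]
0.1 [[209.3, 189.8]] [[272.8, 275.6], [157.8, 231.6], [236.2, 209.9]]
0.2 [[209.7, 192.1]] [[273.3, 277.7], [158.7, 233.5], [235.6, 207.2]]
0.25 [[209.9, 193.3]] [[273.6, 278.6], [159.2, 234.4], [235.2, 205.9]]
0.3 [[210.2, 194.5]] [[274.0, 279.4], [159.7, 235.2], [234.7, 204.6]]
obs before side (209.4,188) scene (274.5,274.2),(158,232),(235.5,214.2)
obs now side (210.5,194) scene (275.5,280),(161,238),(234.5,207.5)
```

>>> jog_arm:
  dp:
    - [0.2,0,0]
    - [0.4,0,0]
    - [0.6,0,0]
    - [0.8,0,0]
    - [1.0,0,0]
  angular:
    - [0,0,0]
    - [0,0,0]
    - [0,0,0]
    - [0,0,0]
    - [0,0,0]
  claw: [40,40,40,40,40]

```text
t: 5.85
eef_pos: [0.4783, 0.0579, 0.0162]
tool_rot: [0.001, 0.981, 0.194, -0.003]
contact_force: [-10.0, -4.7, 16.3]
gripper_width: 0.47
```

```bash
python3 go.py 10 4 17.6
```

```text
t 5.85 bay tcp [-141.8    5.4   16.2] F [-10.   -4.7  16.3] w 0.47 yawerr units [0.012 0.079 0.003]
F bay [np.float64(-11.0), np.float64(-0.6), np.float64(16.3)]
dp [ 6.07  0.06 -0.1 ]
```

>>> jog_arm:
  dp:
    - [0.25,0,0]
    - [0.5,0,0]
    - [0.75,0,0]
    - [1.0,0,0]
    - [1.25,0,0]
  angular:
    - [0,0,0]
    - [0,0,0]
    - [0,0,0]
    - [0,0,0]
    - [0,0,0]
  claw: [40,40,40,40,40]

```text
t: 6.35
eef_pos: [0.507, 0.07, 0.0162]
tool_rot: [0.001, 0.981, 0.194, -0.003]
contact_force: [-9.6, -4.3, 15.9]
gripper_width: 0.472
```

```bash
python3 go.py 10 4 17.6;python3 - <<'E'
from fit import *
w=cam("wrist","pics/w6.png");d=cam("side","pics/s6.png");crop(d,190,140,330,245,5.7,"pics/s6c.png")
E
```

```text
t 6.35 bay tcp [-110.7    5.7   16.2] F [-9.6 -4.3 15.9] w 0.472 yawerr units [0.011 0.083 0.007]
F bay [np.float64(-10.5), np.float64(-0.4), np.float64(15.9)]
dp [ 4.83  0.07 -0.09]
```

View pics/s6c.png

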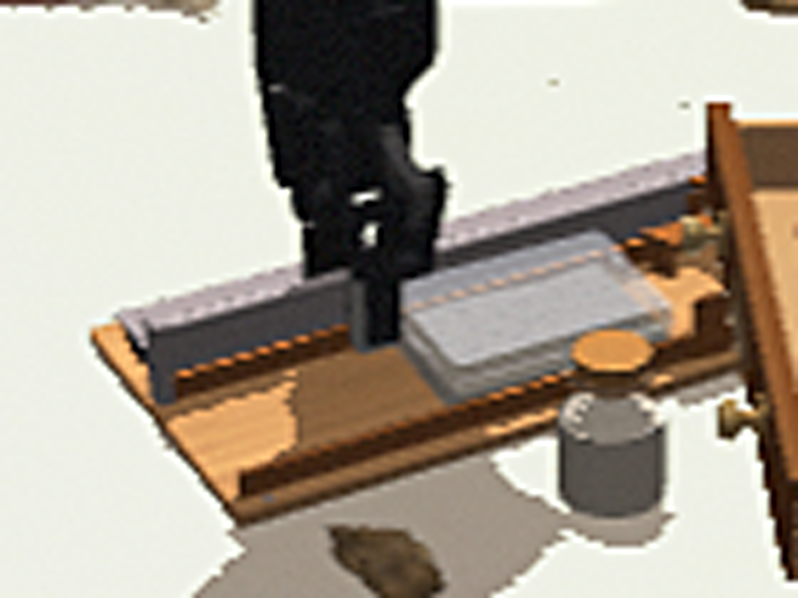

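View pics/w6.png

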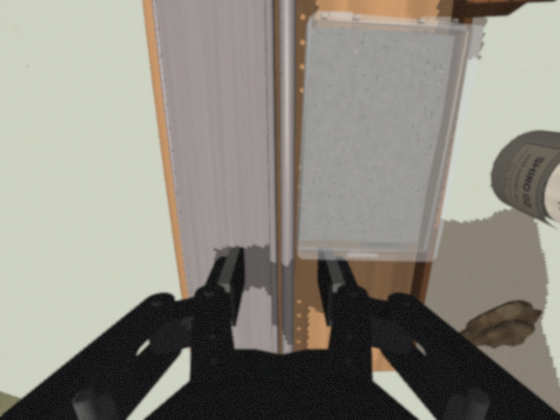

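The case is moving with the fingertip. The bar's front corner in the side view is now at about (210.7,195.4), which matches fully open. I'll keep pushing.

>>> jog_arm:
  dp:
    - [0.25,0,0]
    - [0.5,0,0]
    - [0.75,0,0]
    - [1.0,0,0]
    - [1.25,0,0]
  angular:
    - [0,0,0]
    - [0,0,0]
    - [0,0,0]
    - [0,0,0]
    - [0,0,0]
  claw: [40,40,40,40,40]

```text
t: 6.95
eef_pos: [0.5361, 0.082, 0.0163]
tool_rot: [0.001, 0.981, 0.194, -0.003]
contact_force: [-9.6, -3.5, 13.7]
gripper_width: 0.468
```

```bash
python3 go.py 10 4 17.6;python3 - <<'E'
from fit import *
w=cam("wrist","pics/w7.png");d=cam("scene");crop(d,140,150,340,300,4,"pics/c7c.png")
E
```

```text
t 6.95 bay tcp [-79.1   5.7  16.3] F [-9.6 -3.5 13.7] w 0.468 yawerr units [0.01  0.077 0.007]
F bay [np.float64(-10.2), np.float64(0.4), np.float64(13.7)]
dp [ 3.56  0.07 -0.08]
```

View pics/w7.png

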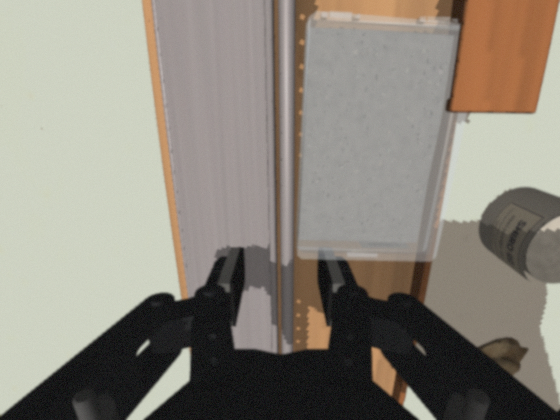

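View pics/c7c.png

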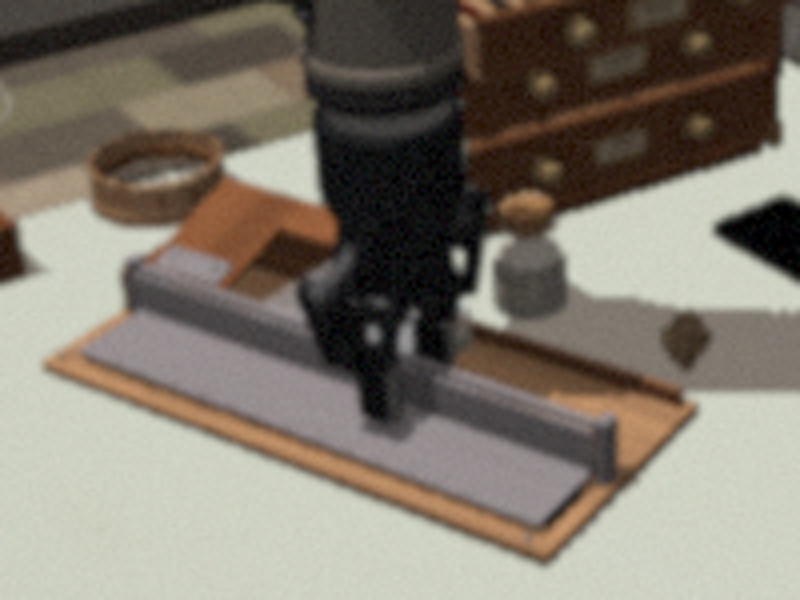

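>>> jog_arm:
  dp:
    - [0.25,0,0.02]
    - [0.5,0,0.04]
    - [0.75,0,0.05]
    - [1.0,0,0.05]
    - [1.25,0,0.05]
  angular:
    - [0,0,0]
    - [0,0,0]
    - [0,0,0]
    - [0,0,0]
    - [0,0,0]
  claw: [40,40,40,40,40]

```text
t: 7.55
eef_pos: [0.564, 0.0932, 0.0161]
tool_rot: [0.002, 0.981, 0.194, -0.004]
contact_force: [-15.4, -7.1, 28.6]
gripper_width: 0.47
```

>>> jog_arm:
  dp:
    - [0.25,0,0]
    - [0.5,0,0]
    - [0.75,0,0]
    - [1.0,0,0]
    - [1.2,0,0]
  angular:
    - [0,0,0]
    - [0,0,0]
    - [0,0,0]
    - [0,0,0]
    - [0,0,0]
  claw: [40,40,40,40,40]

```text
t: 8.05
eef_pos: [0.5922, 0.1049, 0.0162]
tool_rot: [0.002, 0.981, 0.194, -0.004]
contact_force: [-17.0, -7.3, 27.4]
gripper_width: 0.47
```

```bash
python3 go.py 10 4 17.6;python3 - <<'E'
from fit import *
w=cam("wrist","pics/w8.png");d=cam("scene");crop(d,140,150,340,300,4,"pics/c8c.png")
E
```

```text
t 8.05 bay tcp [-18.5   5.6  16.2] F [-17.   -7.3  27.4] w 0.47 yawerr units [0.018 0.096 0.007]
F bay [np.float64(-18.5), np.float64(-0.3), np.float64(27.4)]
dp [ 1.14  0.06 -0.07]
```

View pics/w8.png

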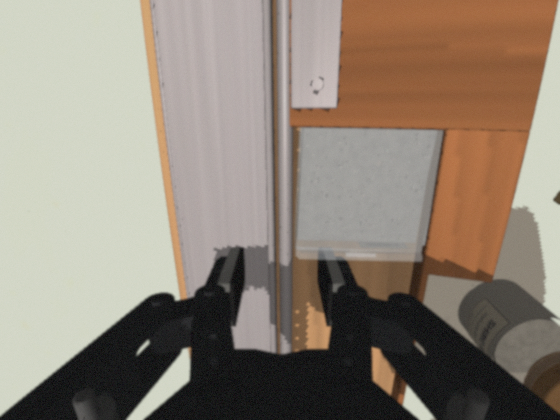

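View pics/c8c.png

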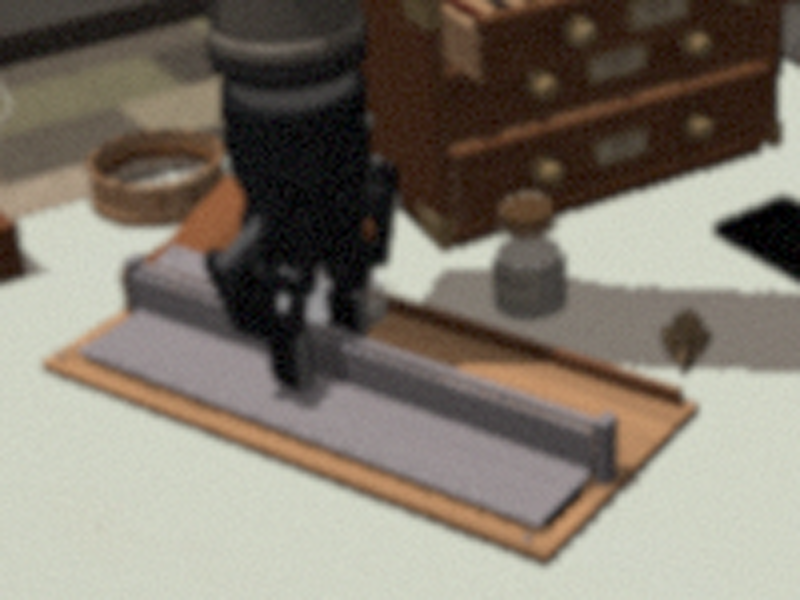

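>>> jog_arm:
  dp:
    - [0.2,0,-0.03]
    - [0.4,0,-0.03]
    - [0.6,0,-0.03]
    - [0.8,0,-0.03]
    - [0.9,0,-0.03]
  angular:
    - [0,0,0]
    - [0,0,0]
    - [0,0,0]
    - [0,0,0]
    - [0,0,0]
  claw: [40,40,40,40,40]

```text
t: 8.65
eef_pos: [0.6144, 0.1142, 0.0164]
tool_rot: [0.001, 0.981, 0.194, -0.003]
contact_force: [-9.0, -3.4, 17.4]
gripper_width: 0.468
```

>>> jog_arm:
  dp:
    - [0.05,0,0]
    - [0.1,0,0]
    - [0.15,0,0]
    - [0.2,0,0]
    - [0.25,0,0]
  angular:
    - [0,0,0]
    - [0,0,0]
    - [0,0,0]
    - [0,0,0]
    - [0,0,0]
  claw: [40,40,40,40,40]

```text
t: 9.15
eef_pos: [0.6153, 0.1145, 0.0161]
tool_rot: [0.002, 0.981, 0.194, -0.008]
contact_force: [-24.8, -9.9, 32.3]
gripper_width: 0.471
```

```bash
python3 go.py 10 4 17.6;python3 - <<'E'
from fit import *
w=cam("wrist","pics/w9.png")
E
```

```text
t 9.15 bay tcp [ 6.5  5.7 16.1] F [-24.8  -9.9  32.3] w 0.471 yawerr units [0.018 0.182 0.011]
F bay [np.float64(-26.7), np.float64(0.3), np.float64(32.3)]
dp [ 0.14  0.07 -0.06]
```

View pics/w9.png

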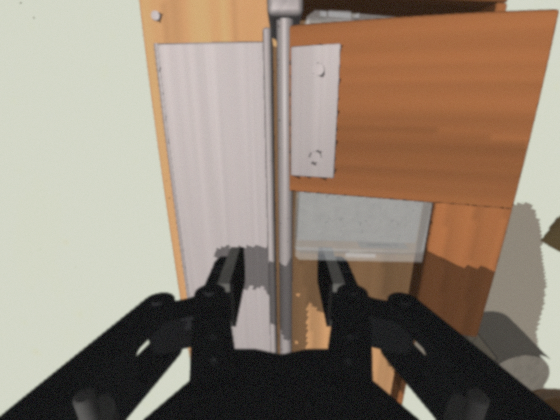

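Run:
```python
from fit import *
w=cam("wrist");q=np.load("bay.npy")
crop(w,260,0,440,280,2.14,"pics/w9c.png")
# open flap t=.3: pts on cover front edge
P=onplane(w,[[291,190],[297,243],[297,260],[420,262],[283,17],[420,15]],[.044,.036,.036,.036,.048,.036])
print(wb(P,q).round(1))
```

```text
[[ 56.1   2.   44. ]
 [ 27.8  -1.5  36. ]
 [ 18.7  -1.7  36. ]
 [ 17.3 -61.8  36. ]
 [117.8   5.5  48. ]
 [122.2 -46.   36. ]]
```

View pics/w9c.png

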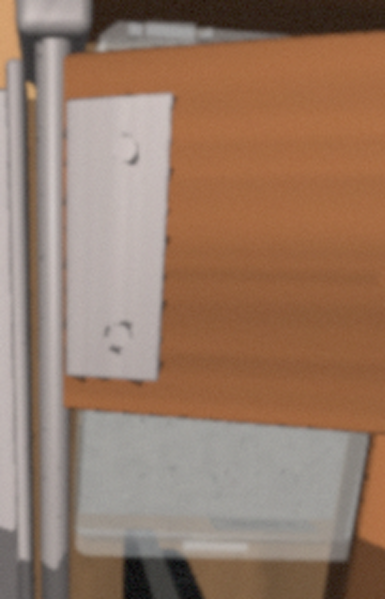

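>>> jog_arm:
  dp:
    - [-0.2,0,-0.02]
    - [-0.4,0,-0.02]
    - [-0.7,0,-0.02]
    - [-1.0,0,-0.02]
    - [-1.2,0,-0.02]
  angular:
    - [0,0,0]
    - [0,0,0]
    - [0,0,0]
    - [0,0,0]
    - [0,0,0]
  claw: [40,40,40,40,40]

```text
t: 9.75
eef_pos: [0.5977, 0.1076, 0.0182]
tool_rot: [-0.001, 0.981, 0.194, 0.004]
contact_force: [4.4, 1.7, 6.3]
gripper_width: 0.47
```

```bash
python3 go.py -20 5 40;python3 - <<'E'
from fit import *
w=cam("wrist","pics/w10.png")
E
```

```text
t 9.75 bay tcp [-12.5   6.   18.2] F [4.4 1.7 6.3] w 0.47 yawerr units [ 0.001 -0.084  0.004]
F bay [np.float64(4.7), np.float64(-0.1), np.float64(6.3)]
dp [-0.29  0.04 -0.87]
```

View pics/w10.png

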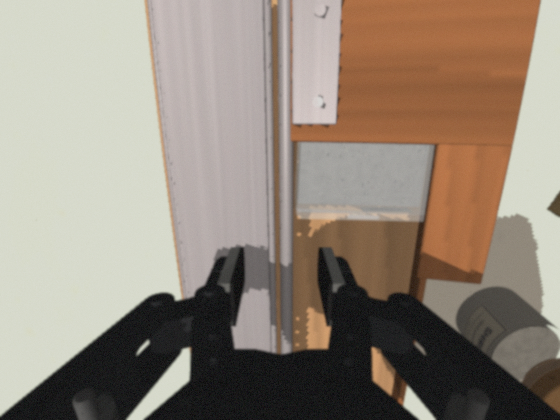

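The case stayed home; its near edge is at row 215, ahead of the fingertip. Now I'll let the bar up gently.

>>> jog_arm:
  dp:
    - [0,0,-0.1]
    - [0,0,-0.2]
    - [0,0,-0.3]
    - [0,0,-0.4]
    - [0,0,-0.5]
  angular:
    - [0,0,0]
    - [0,0,0]
    - [0,0,0]
    - [0,0,0]
    - [0,0,0]
  claw: [40,40,40,40,40]

```text
t: 10.3
eef_pos: [0.5937, 0.1054, 0.0282]
tool_rot: [0.0, 0.981, 0.194, -0.001]
contact_force: [-0.3, -1.0, 0.4]
gripper_width: 0.466
```

>>> jog_arm:
  dp:
    - [0,0,-0.3]
    - [0,0,-1.0]
    - [0,0,-2.0]
    - [0,0,-3.5]
    - [0,0,-4.5]
  angular:
    - [0,0,0]
    - [0,0,0]
    - [0,0,0]
    - [0,0,0]
    - [0,0,0]
  claw: [40,40,40,40,40]

```text
t: 10.8
eef_pos: [0.5949, 0.1062, 0.1436]
tool_rot: [0.0, 0.981, 0.194, 0.001]
contact_force: [0.9, -1.2, 0.1]
gripper_width: 0.47
```

>>> jog_arm:
  dp:
    - [-1,0,-0.5]
    - [-2,0,-1.0]
    - [-3,0,-1.0]
    - [-4,0,-1.0]
    - [-4,0,-1.0]
  angular:
    - [0,0,0]
    - [0,0,0]
    - [0,0,0]
    - [0,0,0]
    - [0,0,0]
  claw: [40,40,40,40,40]

```text
t: 11.3
eef_pos: [0.4989, 0.0662, 0.1662]
tool_rot: [0.001, 0.981, 0.193, -0.002]
contact_force: [0.7, -0.6, -0.3]
gripper_width: 0.467
```

```bash
python3 go.py -20 5 40;python3 - <<'E'
from fit import *
w=cam("wrist","pics/w11.png")
d=cam("scene");crop(d,140,150,340,300,4,"pics/c11.png")
d=cam("side");crop(d,190,140,330,245,5.7,"pics/s11.png")
E
```

```text
t 11.3 bay tcp [-119.5    5.3  166.2] F [ 0.7 -0.6 -0.3] w 0.467 yawerr units [ 0.013  0.038 -0.007]
F bay [np.float64(0.4), np.float64(-0.8), np.float64(-0.3)]
dp [4.   0.   5.04]
```

View pics/w11.png

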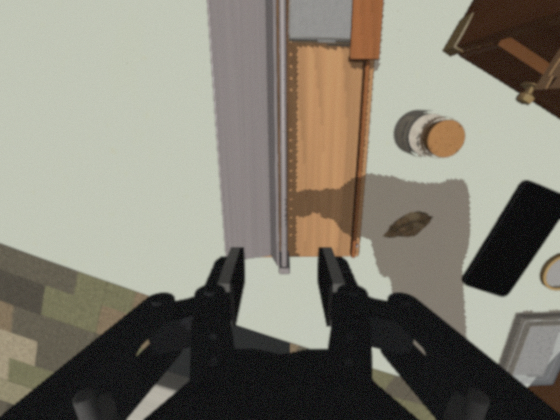

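View pics/c11.png

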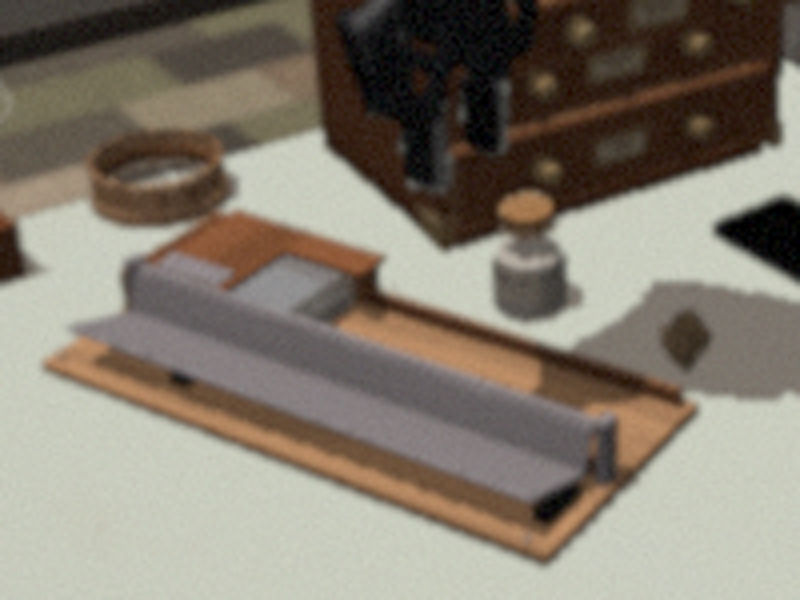

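View pics/s11.png

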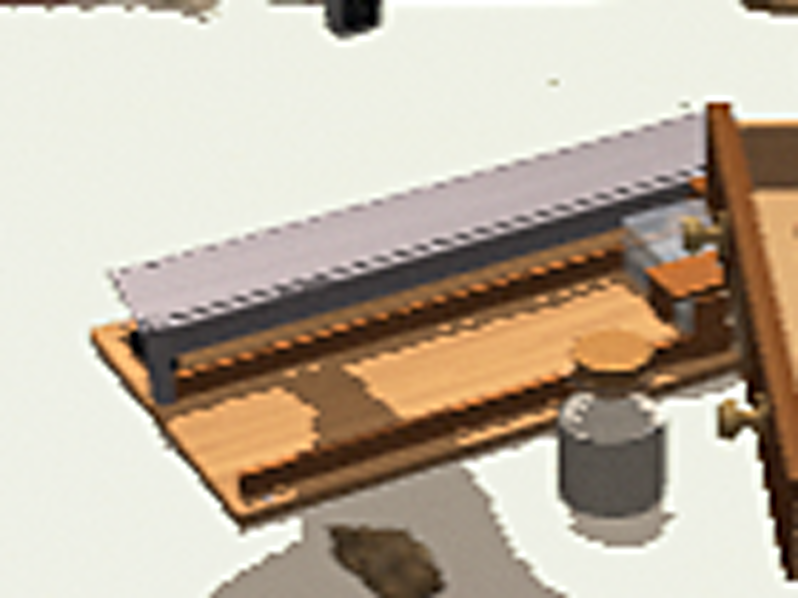

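Run:
```python
from fit import *
w=cam("wrist");q=np.load("bay.npy")
print(wb(onplane(w,[[352,60],[381,61],[292,42],[349,43]],[.044,.044,.036,.036]),q).round(1))
print(hand_in())
```

```text
[[  6.1 -54.   44. ]
 [  5.6 -78.7  44. ]
 [ 21.2  -3.5  36. ]
 [ 20.8 -52.3  36. ]]
the job is handed in; nothing more can be done
None
```

The case is in the holder with the flap shut behind it, and I've handed the job in (about 11.4 s on the clock). I pressed the bar down to its stop with one fingertip and pushed the case along the runway with the other. At the end I backed off with the flap still held open, then let the bar up and lifted clear.

**Reaching the back stop:** the push stalled. The tool moved only about 1 mm of the last 6 mm commanded, and the resisting force along the runway jumped from about 10 N to about 27 N. With the flap still open, the case's near lip measured x ≈ 17–19 mm (19 expected), and its far end was at about x 122–125 mm.

**After release:** all three views show the flap shut and the bar up, with the jar and rock where they were. The gripper was clear, with no contact force.

**One check that disagreed:** the last wrist picture put the near lip only about 15 mm behind the tongue's front edge, where about 19 mm was expected. At that range a pixel is 1–2 mm and my holder fit is good to about 4 mm, so I took this as measurement error. A case 2–4 mm short of home isn't fully ruled out by the pictures alone.

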